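Sort candles by the dot under the foot

TASK

The two olive candles look alike, but each has a red or a blue dot under its foot. One candle at a time: lift it well clear of the table, turn it over onto its side in the air so that its foot faces sideways and the dot can be read, then lay it down, between the end plates, in the groove of the cradle whose end plates have the same colour, and let go, before taking up the other. Do not let a candle fall or lie on the table, and leave the counter bell and the brass cup behind the candles where they are.

Things in the scene. Friction and masses are not known exactly. Their poses are not given: they have to be found in the camera images.
- candle_red_mid (a point): Centre of the candle with the red dot: on its axis, 99 mm above the foot; z axis from foot to wick. The red dot, 32 mm wide, is in the middle of the flat foot, hidden until the candle is turned over. At the start it stands upright on the table, at any turn about its axis.
- candle_blue_mid (a point): Centre of the candle with the blue dot: on its axis, 99 mm above the foot; z axis from foot to wick. The blue dot, 32 mm wide, is in the middle of the flat foot, hidden until the candle is turned over. At the start it stands upright on the table, at any turn about its axis.
- candle_red: The candle with the red dot: olive-green wax rod with a pale paper band, 42 mm diameter, 198 mm long with its wick (wax 185 mm), 0.14 to 0.28 kg. Both candles look alike except under the foot. Origin at the centre of the foot, z axis from foot to wick.
- candle_blue: The candle with the blue dot: olive-green wax rod with a pale paper band, 42 mm diameter, 198 mm long with its wick (wax 185 mm), 0.14 to 0.28 kg. Both candles look alike except under the foot. Origin at the centre of the foot, z axis from foot to wick.
- cradle_red: Fixed wooden cradle, two red end plates. Board 244 x 92 mm, top 8 mm above the table; two rails along it, tops 18 mm high, 26 mm apart: a candle lies in the groove between them, its axis 35 mm above the table. End plates 24 mm high, 228 mm apart inside; no side walls, fingers pass either side. Origin: centre of underside; x along its length, z up.
- cradle_blue: Fixed wooden cradle, two blue end plates. Board 244 x 92 mm, top 8 mm above the table; two rails along it, tops 18 mm high, 26 mm apart: a candle lies in the groove between them, its axis 35 mm above the table. End plates 24 mm high, 228 mm apart inside; no side walls, fingers pass either side. Origin: centre of underside; x along its length, z up.
- counter_bell: Brass dome counter bell on a black base, 71 mm wide, 62 mm high, loose, behind the candles; origin at the centre of its underside. Leave alone.
- brass_cup0: Brass tea-light cup, 63 mm wide, 46 mm high, loose, behind the candles; origin at the centre of its underside. Leave alone.

How it is judged (in metres and radians):
On the way, in this order (a step that is already met when the one before it is completed fails the run):
1. one candle is lifted and turned over onto its side in the air (((angle between candle_red_mid's own z axis and vertical above 1.2 rad and height (world z) of candle_red_mid above 0.12 m) or (angle between candle_blue_mid's own z axis and vertical above 1.2 rad and height (world z) of candle_blue_mid above 0.12 m))), for 0.2 s.
2. that candle lies in the cradle of its dot's colour (((x of candle_red_mid in the frame of cradle_red between -0.022 and 0.022 m and y of candle_red_mid in the frame of cradle_red between -0.01 and 0.01 m and z of candle_red_mid in the frame of cradle_red between 0.025 and 0.045 m and angle between the z axis of candle_red_mid and the x axis of cradle_red, either way round below 0.15 rad) or (x of candle_blue_mid in the frame of cradle_blue between -0.022 and 0.022 m and y of candle_blue_mid in the frame of cradle_blue between -0.01 and 0.01 m and z of candle_blue_mid in the frame of cradle_blue between 0.025 and 0.045 m and angle between the z axis of candle_blue_mid and the x axis of cradle_blue, either way round below 0.15 rad))), for 0.2 s.
3. with the first one lying there, the other is lifted and turned over in the air ((((x of candle_red_mid in the frame of cradle_red between -0.022 and 0.022 m and y of candle_red_mid in the frame of cradle_red between -0.01 and 0.01 m and z of candle_red_mid in the frame of cradle_red between 0.025 and 0.045 m and angle between the z axis of candle_red_mid and the x axis of cradle_red, either way round below 0.15 rad) and (angle between candle_blue_mid's own z axis and vertical above 1.2 rad and height (world z) of candle_blue_mid above 0.12 m)) or ((x of candle_blue_mid in the frame of cradle_blue between -0.022 and 0.022 m and y of candle_blue_mid in the frame of cradle_blue between -0.01 and 0.01 m and z of candle_blue_mid in the frame of cradle_blue between 0.025 and 0.045 m and angle between the z axis of candle_blue_mid and the x axis of cradle_blue, either way round below 0.15 rad) and (angle between candle_red_mid's own z axis and vertical above 1.2 rad and height (world z) of candle_red_mid above 0.12 m)))), for 0.2 s.
At the end, for the whole second after the job is handed in: each candle lies at rest in the groove of the cradle of its dot's colour: its centre within 22 mm of the cradle's centre along it and 10 mm across it, 25 to 45 mm above the table, its axis within 0.15 rad of the cradle's length (either way round), released (x of candle_red_mid in the frame of cradle_red between -0.022 and 0.022 m and y of candle_red_mid in the frame of cradle_red between -0.01 and 0.01 m and z of candle_red_mid in the frame of cradle_red between 0.025 and 0.045 m and angle between the z axis of candle_red_mid and the x axis of cradle_red, either way round below 0.15 rad and linear speed of each of candle_red, candle_blue below 0.03 m/s and x of candle_blue_mid in the frame of cradle_blue between -0.022 and 0.022 m and y of candle_blue_mid in the frame of cradle_blue between -0.01 and 0.01 m and z of candle_blue_mid in the frame of cradle_blue between 0.025 and 0.045 m and angle between the z axis of candle_blue_mid and the x axis of cradle_blue, either way round below 0.15 rad); the robot touches nothing.
It fails at once if a candle lies on the table (height (world z) of any of candle_red_mid, candle_blue_mid below 0.028 m).
It fails at once if the bell or the brass cup is moved more than 30 mm (distance of any of counter_bell, brass_cup0 from where it was at the start of the episode above 0.03 m).
It also fails if it takes over 64 s, if anything falls off the work surface, if the arm or the gripper's body presses on something with over 40 N, if the wrist force passes 120 N, or if a joint passes its speed limit or range.

ROBOT

A 6-joint arm with a two-finger parallel gripper is mounted at the origin on a cart in front of the work surface, level with it; the furniture and walls round the work are solid. World frame = base frame: x ahead of the robot, y to its left, z up, the work surface at z = 0. Lengths are in m, angles in degrees, forces in N, time in s.
With the tool pointing down it reaches from about 0.4 to 0.825 m from the base axis. Payload 7 kg.
Tool frame: the origin (TCP) lies midway between the tips of the shut fingers; the grasp point (between the pads) lies r.grasp_offset behind it (r.grasp_offset is the distance from the TCP to the grasp point, in m); z points along the fingers, y is the direction in which the jaws open and shut (so a half turn about z gives the same grasp; the last joint's range is limited). The gripper opens to 88 mm and grips with 3 to 60 N. Pads are 19 mm wide; open, the fingers measure 130 mm over their backs; the gripper's body (78 mm by 193 mm) begins 47 mm behind the grasp point.
Start: joints at [-58.321, 20.546, 0.682, 0, -70.136, -16.507], TCP at [0.177, -0.651, 0.227] pointing down, gripper open.
Joint ranges: [-176.03, 176.03], [-82.01, 121.73], [-58.28, 71.71], [-173.87, 95.51], [-174.79, -0.11], [-173.66, 173.66]. Speed limits (degrees/s): [136.94, 136.94, 172.46, 180, 180, 180].

INTERFACE

Orientations are given as [roll, pitch, yaw] about the fixed x, y, z axes, in that order (R = Rz(yaw) Ry(pitch) Rx(roll)).
In Python, from plant import status, imaging, r gives the robot as it stands.
- The arm moves only by the tool apply_moves, never from a script. Its argument "moves" is a list of rows, each a list of 6 numbers: the shift along the tool's x, y, z in units of 200 mm (1.0 is 200 mm), then the turn, a rotation vector about the tool's x, y, z in units of 90 degrees (1.0 is 90 degrees). In form: [[tx, ty, tz, rx, ry, rz], ...]. A call has 1 to 12 rows; each row is the pose to reach, as a shift and turn from the pose measured when the call began, along the tool's axes at that moment; what a row does not reach only later rows make up. A row lasts 1/8 s, in which the tool goes at most 62.5 mm and 10.7 degrees, less where a joint would pass 70% of its speed; a pose out of reach is approached as far as the arm can. A call with a number of a shift or a turn outside -1 to 1 is refused whole. A call with a gripper value outside its range is refused whole. "hand" is the closure, from -1 (fully open) to 1 (shut), set as the call begins (left out, the last holds). The fingers move at their own pace and stop on an object; "grip_force" is the grip in N (left out, the last holds). Time passes only in rows, so rows that repeat a pose let the fingers close. It gives the time, the measured TCP pose, the force and the opening at its end, in the units of the state.
- status.get_state(): the state, without advancing time (a new reading comes with each control period).
- imaging.capture(name): name is "scene" or "top" or "wrist"; returns (picture, depth): 420x560x3 uint8, blue, green, red; 420x560 float32, m along the optical axis (not along the pixel's ray), 0 where there is no reading.
- imaging.camera_info(name): a dict with "fx", "fy", "cx", "cy" (pixels), "T" (4x4, takes a point from camera to world coordinates). Camera axes: x right, y up, looking along -z (the intrinsics and any distortion apply to the point x, -y, -z); pixel columns grow to the right and rows downward; lengths in m; the calibration is good to about 2 mm. A picture is of the moment at which its call begins: read the wrist's pose just before it. camera_info takes no time and is no camera call; for the wrist camera it gives the pose at the moment of the call.
- r.close_job(): hands the job in, once; it reports no verdict.
The state is a dict: "time_s": time; "joints": joint angles; "qd": joint speeds; "joint_torque": joint torques, N m; "tcp_pos": TCP position; "eef_rot": TCP orientation; "contact_force": force on the tool from outside, world axes, zero at the start; "moment": the same for the moment, N m; "gripper_width": finger opening in m.
Only numpy, scipy, OpenCV 4.12 (cv2) and the standard library are available. Lean on these libraries where they do the work, as an engineer would, in place of code of your own. Each camera call takes 0.05 s, during which the arm holds its last target.

## Working session

There is one attempt and no reset: what is moved stays moved. The work goes in short steps, Python scripts to look and compute and a tool call to move; the robot and the scene stay as the last step left them, time stands still between calls to the robot, and variables do not carry over. Pictures are saved under pics/ and viewed, and the job is handed in when it is done.

Besides the shell and the picture viewer there is one more tool, called after ">>>" by a JSON object that holds its "method" and its "body". apply_moves: Moves the arm, as the interface text tells. Its arguments: {"type":"object","properties":{"moves":{"type":"array","items":{"type":"array","items":{"type":"number"}}},"hand":{"type":"number"},"grip_force":{"type":"number"}},"required":["moves"]}

```bash
ls; mkdir -p pics
python3 - <<'E'
from plant import status, imaging, r
import cv2,numpy as np
print(status.get_state()); print(r.grasp_offset)
for n in("scene","top","wrist"):
    i=imaging.camera_info(n); print(n,i)
    p,d=imaging.capture(n); cv2.imwrite(f"pics/{n}0.png",p); np.savez(f"pics/{n}0.npz",p=p,d=d,T=i["T"])
E
```

```text
pics
{'time_s': 0.0, 'joints': array([-5.83218796e+01,  2.05902443e+01,  6.32426345e-01, -2.08427310e-02,
       -7.01366238e+01, -1.65082037e+01]), 'qd': array([ 0.00714871, -0.05562865,  0.01676911, -0.02530154,  0.00952026,
        0.00977458]), 'joint_torque': array([-3.91808380e-04, -5.82709050e+01,  2.93055421e+01,  6.99737817e+00,
        6.98700955e-03, -1.62398596e-04]), 'tcp_pos': array([ 0.1764896 , -0.65099021,  0.22562363]), 'eef_rot': array([ 1.79903883e+02, -8.05277465e-03, -1.64837175e+02]), 'contact_force': array([-0.40489357,  0.53757706, -0.83988896]), 'moment': array([-0.02269557,  0.03570303, -0.03016056]), 'gripper_width': 0.08748001887651147}
0.0188
scene {'fx': 408.5546305024188, 'fy': 408.5546305024188, 'cx': 279.1400301111711, 'cy': 206.48804953308468, 'T': array([[-0.7999267 ,  0.43545026, -0.41291687,  0.05898395],
       [-0.60009307, -0.58315668,  0.5475551 ,  0.65214516],
       [-0.00236222,  0.6857925 ,  0.72779329,  0.97041434],
       [ 0.        ,  0.        ,  0.        ,  1.        ]])}
top {'fx': 491.8822270272175, 'fy': 491.8822270272175, 'cx': 280.782459854085, 'cy': 208.33431178727437, 'T': array([[-0.02489866,  0.98159303, -0.18935465,  0.32560094],
       [-0.99966422, -0.02580706, -0.00233283,  0.01132611],
       [-0.00717658,  0.18923299,  0.98190599,  1.30886258],
       [ 0.        ,  0.        ,  0.        ,  1.        ]])}
wrist {'fx': 346.02425444490206, 'fy': 346.02425444490206, 'cx': 280.9843194267869, 'cy': 203.74068851739113, 'T': array([[-0.262033  , -0.93517023, -0.23831777,  0.11220213],
       [ 0.96505737, -0.25347559, -0.06644092, -0.66916345],
       [ 0.00172583, -0.24740003,  0.96891189,  0.38366808],
       [ 0.        ,  0.        ,  0.        ,  1.        ]])}
```

View pics/scene0.png

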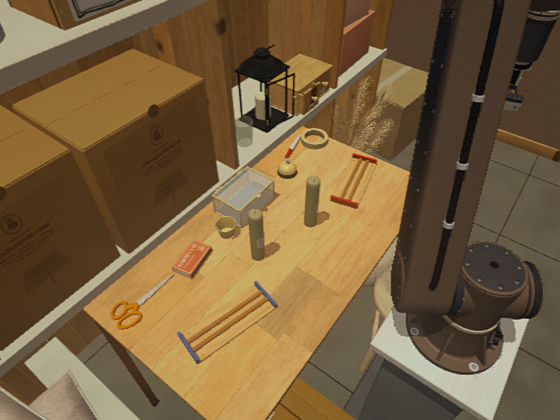

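View pics/top0.png

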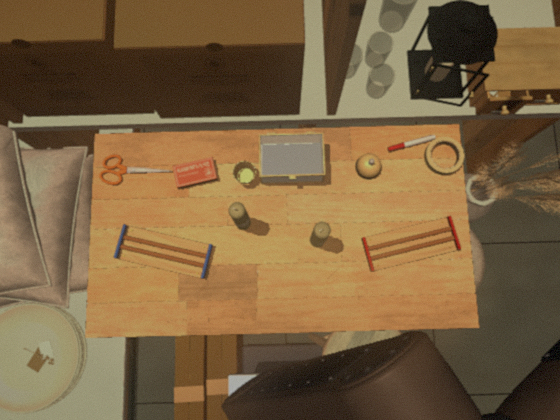

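View pics/wrist0.png

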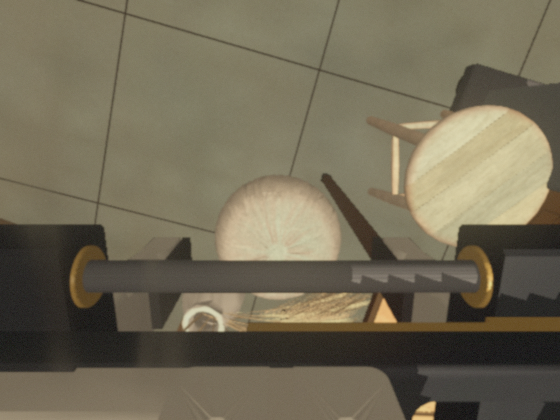

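The top view shows the blue cradle at about (164,252), the red cradle at (411,244), candles at (239,213) and (320,235), the cup at (246,175) and the bell at (369,166). Next I localise these.

```bash
cat > h.py <<'E'
import numpy as np,cv2
from scipy.spatial.transform import Rotation as Ro
def cloud(d,i,T):
    v,u=np.mgrid[0:d.shape[0],0:d.shape[1]]
    X=(u-i["cx"])/i["fx"]*d; Y=-(v-i["cy"])/i["fy"]*d
    P=np.stack([X,Y,-d],-1)@T[:3,:3].T+T[:3,3]
    P[d==0]=np.nan
    return P
E
python3 - <<'E'
from plant import imaging
from h import *
for n in("top","scene"):
    z=np.load(f"pics/{n}0.npz"); i=imaging.camera_info(n); P=cloud(z["d"],i,z["T"]); p=z["p"].astype(int)
    hsv=cv2.cvtColor(z["p"],cv2.COLOR_BGR2HSV)
    if n=="top":
        print("table z",np.nanmedian(P[280:320,300:440,2]), "extent back y", P[140,110],P[320,460],P[320,100],P[130,300])
        rr={"candA":(205,250,195,235),"candB":(305,335,215,255),"bell":(350,388,148,185),"cup":(230,262,160,188),"box":(258,328,132,185)}
    else: rr={"candA":(240,275,205,265),"candB":(298,325,172,232)}
    for k,(a,b,c,d) in rr.items():
        Q=P[c:d,a:b].reshape(-1,3); Q=Q[Q[:,2]>.03]
        print(n,k,len(Q),Q.min(0).round(3),Q.max(0).round(3))
        if "cand" in k:
            S=Q[(Q[:,2]>.04)&(Q[:,2]<.17)]
            # circle fit fixed radius
            from scipy.optimize import least_squares
            f=least_squares(lambda c:np.hypot(S[:,0]-c[0],S[:,1]-c[1])-.021,S[:,:2].mean(0)+ (np.array([.01,0]) if n=="top" else np.array([.01,-.01])),loss="soft_l1",f_scale=.002)
            print("  fit",f.x.round(4),len(S),np.sqrt(2*f.cost/len(S)).round(4))
            W=Q[Q[:,2]>.18]; print("  top centroid",W.mean(0).round(4),len(W))
    H,Sx,V=hsv[...,0],hsv[...,1],hsv[...,2]
    for k,m in (("blue",(H>100)&(H<130)&(Sx>110)),("red",((H<5)|(H>174))&(Sx>160))):
        m=m&(P[...,2]>.012)&(P[...,2]<.04)&(P[...,0]<.8)
        nl,l,st,ce=cv2.connectedComponentsWithStats(m.astype(np.uint8))
        for j in range(1,nl):
            if st[j,4]>25:
                Q=P[l==j]; print(n,k,st[j],Q.mean(0).round(4), Q.min(0).round(3),Q.max(0).round(3))
E
```

```text
table z 1.3941918158844047e-05 extent back y [ 0.78544055  0.48693506 -0.00192891] [ 0.27142659 -0.44191747  0.00085505] [2.94456163e-01 4.92077260e-01 4.57471886e-04] [ 0.80061803 -0.04494388 -0.00310136]
top candA 396 [0.52  0.097 0.032] [0.561 0.138 0.199]
  fit [0.5425 0.119 ] 151 0.0006
  top centroid [0.5409 0.118  0.1848] 212
top candB 360 [ 0.469 -0.099  0.034] [ 0.509 -0.059  0.199]
  fit [ 0.4912 -0.0799] 122 0.0004
  top centroid [ 0.4896 -0.0788  0.1848] 213
top bell 345 [ 0.659 -0.255  0.03 ] [ 0.715 -0.195  0.067]
top cup 197 [0.639 0.062 0.03 ] [0.701 0.141 0.085]
top box 3072 [ 0.639 -0.102  0.03 ] [0.769 0.068 0.088]
top red [389 144  15   6  41] [ 0.739  -0.3069  0.0155] [ 0.732 -0.325  0.012] [ 0.746 -0.286  0.019]
top red [448 217  12  32  72] [ 0.497  -0.439   0.0237] [ 0.456 -0.45   0.017] [ 0.538 -0.426  0.029]
scene candA 796 [ 0.519 -0.016  0.03 ] [0.664 0.138 0.202]
  fit [0.5434 0.1142] 574 0.0098
  top centroid [0.5397 0.1188 0.1841] 128
scene candB 596 [ 0.468 -0.099  0.03 ] [ 0.511 -0.058  0.197]
  fit [ 0.491  -0.0828] 422 0.0012
  top centroid [ 0.4886 -0.0782  0.1841] 103
```

Run:
```python
from plant import imaging
from h import *
for n in("top","scene"):
    z=np.load(f"pics/{n}0.npz"); i=imaging.camera_info(n); P=cloud(z["d"],i,z["T"])
    B,G,R=[z["p"][...,k].astype(int) for k in range(3)]
    for k,m in (("blue",(B>R+15)&(B>G+10)),("red",(R>1.9*G)&(R>1.9*B)&(R>50))):
        m=m&(P[...,2]>-.01)&(P[...,2]<.05)&(P[...,0]<.64)&(P[...,0]>.3)
        nl,l,st,ce=cv2.connectedComponentsWithStats(m.astype(np.uint8),connectivity=8)
        for j in range(1,nl):
            if st[j,4]>25:
                Q=P[l==j]; Qt=Q[Q[:,2]>.019]; c,sz,a=cv2.minAreaRect(Qt[:,:2].astype(np.float32)); print(n,k,st[j],Q.mean(0).round(4),len(Qt),np.round(c,4),np.round(sz,4))
```

```text
top blue [115 225  10  32  63] [0.4966 0.4411 0.0247] 61 [0.4984 0.4411] [0.0061 0.084 ]
top blue [202 245   9  33  67] [0.4375 0.2131 0.0241] 67 [0.4389 0.213 ] [0.0061 0.0854]
top red [448 216  13  34 126] [ 0.497  -0.4391  0.023 ] 111 [ 0.4972 -0.4394] [0.0902 0.01  ]
top red [362 237  12  34 102] [ 0.4483 -0.2094  0.0236] 94 [ 0.4474 -0.2097] [0.089  0.0089]
scene blue [255 281  21  24  71] [0.4363 0.2142 0.0226] 69 [0.438  0.2134] [0.0065 0.0853]
scene blue [178 332  20  29 106] [0.496  0.4417 0.023 ] 101 [0.4963 0.4413] [0.0066 0.0891]
scene red [353 154  24  10  92] [ 0.4973 -0.4401  0.0185] 47 [ 0.4969 -0.4414] [0.0857 0.0116]
scene red [331 195  27  13 146] [ 0.4469 -0.2094  0.0167] 67 [ 0.4466 -0.2107] [0.0891 0.012 ]
```

Run:
```python
from plant import status, imaging, r
print([a for a in dir(r) if a[0]!='_'],[a for a in dir(status) if a[0]!='_'])
```

```text
['Unreachable', 'close_job', 'grasp_offset'] ['get_state']
```

>>> {"method": "apply_moves", "body": {"moves": [[0, 0, -0.3, 0, 0, 0], [0, 0, -0.5, 0, 0, 0.12], [0, 0, -0.5, 0, 0.1, 0.24], [0, 0, -0.5, 0.1, 0.2, 0.24]]}}

```text
time_s: 0.65
tcp_pos: [0.1763, -0.6531, 0.326]
eef_rot: [-170.4, -13.6, 172.6]
contact_force: [-0.9, 0.1, -0.6]
gripper_width: 0.0872
```

```bash
cat >> h.py <<'E'
import json
def st(log=True):
    from plant import status
    s=status.get_state()
    if log: open("log.jsonl","a").write(json.dumps({k:np.array(s[k]).tolist() for k in("joints","tcp_pos","eef_rot")})+"\n")
    R=Ro.from_euler("xyz",s["eef_rot"],degrees=True).as_matrix()
    return s,R,np.array(s["tcp_pos"])
def delta(Rt,pt):
    s,R,p=st()
    t=R.T@(np.array(pt)-p)/.2; w=Ro.from_matrix(R.T@Rt).as_rotvec(degrees=True)/90
    print("t",s["time_s"],"q",s["joints"].round(1),"row",np.r_[t,w].round(3).tolist(),"rows>=",max(np.linalg.norm(t)*.2/.0625,np.linalg.norm(w)*90/10.7).__round__(1))
E
python3 - <<'E'
from h import *
s,R,p=st(); print(s["joints"])
Rt=np.array([[0,1,0],[0,0,1],[1,0,0]]).astype(float)
delta(Rt,[.40,-.45,.40])
E
```

```text
[-49.54190615  16.92304763  -0.50389769  16.73384714 -76.7162506
 -51.14177507]
t 0.65 q [-49.5  16.9  -0.5  16.7 -76.7 -51.1] row [-0.864, 1.035, -0.775, -0.856, 0.751, 0.555] rows>= 10.7
```

>>> {"method": "apply_moves", "body": {"moves": [[-0.35, 0.41, -0.31, -0.34, 0.3, 0.22], [-0.35, 0.41, -0.31, -0.34, 0.3, 0.22], [-0.35, 0.41, -0.31, -0.34, 0.3, 0.22], [-0.35, 0.41, -0.31, -0.34, 0.3, 0.22], [-0.35, 0.41, -0.31, -0.34, 0.3, 0.22]]}}

```text
time_s: 1.27
tcp_pos: [0.2671, -0.5736, 0.3504]
eef_rot: [167.9, -41.6, 151.4]
contact_force: [-0.2, -0.1, -0.3]
gripper_width: 0.088
```

Run:
```python
from h import *
Rt=np.array([[0,1,0],[0,0,1],[1,0,0]]).astype(float)
delta(Rt,[.40,-.45,.40])
```

```text
t 1.275 q [ -47.1   41.3   38.     0.6 -129.8  -75.9] row [-0.051, 0.921, -0.188, -0.514, 0.444, 0.332] rows>= 6.4
```

```bash
cat > kin.py <<'E'
import numpy as np, json
from scipy.spatial.transform import Rotation as Ro
from scipy.optimize import least_squares
def fk(q,k,full=False):
    d1,a1,L2,a3,L4,e,L6=k[:7]
    rz=lambda a:Ro.from_euler("z",a,degrees=True); ry=lambda a:Ro.from_euler("y",a,degrees=True); rx=lambda a:Ro.from_euler("x",a,degrees=True)
    sg=S
    R=rz(q[0]); p0=np.array([0,0,d1])+R.apply([a1,0,0])
    R=R*ry(q[1]); p1=p0+R.apply([0,0,L2])
    R=R*ry(-q[2]); p2=p1+R.apply([0,0,a3]); 
    R=R*rx(sg[0]*q[3]); p3=p2+R.apply([L4,0,0])
    R=R*ry(-q[4]); p4=p3+R.apply([0,e,0])
    p5=p4+R.apply([L6,0,0])
    R=R*rx(sg[1]*q[5])
    # tool: z along x
    Rt=R.as_matrix()@M
    if full: return [p0,p1,p2,p3,p4,p5],Rt
    return p5,Rt
S=[1,1]
M=np.array([[0,0,1],[0,-1,0],[1,0,0]],float)
E
python3 - <<'E'
import kin,json
from kin import *
D=[json.loads(l) for l in open("log.jsonl")]
D=[dict(joints=[-58.321879,20.59,.632,-.0208,-70.1366,-16.508],tcp_pos=[.17649,-.65099,.22562],eef_rot=[179.904,-.008,-164.837])]+D
U=[]
for d in D:
    if not U or d["joints"]!=U[-1]["joints"]: U.append(d)
D=U;print(len(D))
for s4 in(1,-1):
  for s6 in (1,-1):
    kin.S[:]=[s4,s6]
    E=[]
    for d in D:
        Rm=Ro.from_euler("xyz",d["eef_rot"],degrees=True).as_matrix()
        E.append(fk(d["joints"],np.zeros(7))[1]@ kin.M.T); 
    # const tool offset consistency
    X=[e.T@Ro.from_euler("xyz",d["eef_rot"],degrees=True).as_matrix() for e,d in zip(E,D)]
    print(s4,s6,[x.round(2).tolist() for x in X])
    def f(k):return np.concatenate([np.array(fk(d["joints"],k)[0])-d["tcp_pos"] for d in D]+[0.01*(k-np.array([.2,0,.5,0,.5,-.15,.35]))])
    z=least_squares(f,[.2,0,.5,0,.5,-.15,.35]); print(z.x.round(3),np.abs(z.fun[:-7]).max())
E
```

```text
3
1 1 [[[0.0, -0.0, 1.0], [-0.84, 0.55, 0.0], [-0.55, -0.84, 0.0]], [[-0.37, 0.39, 0.84], [0.15, 0.92, -0.37], [-0.92, -0.01, -0.39]], [[-0.0, 0.01, 1.0], [0.89, 0.46, -0.0], [-0.46, 0.89, -0.01]]]
[-1.886 -0.6    0.414  1.692  0.578 -0.185 -0.382] 0.05983292735970486
1 -1 [[[0.0, -0.0, 1.0], [-1.0, 0.0, 0.0], [-0.0, -1.0, -0.0]], [[-0.37, 0.39, 0.84], [-0.93, -0.2, -0.31], [0.05, -0.9, 0.44]], [[-0.0, 0.01, 1.0], [-1.0, 0.01, -0.0], [-0.01, -1.0, 0.01]]]
[-1.886 -0.6    0.414  1.692  0.578 -0.185 -0.382] 0.05983292735970486
-1 1 [[[0.0, 0.0, 1.0], [-0.84, 0.54, -0.0], [-0.54, -0.84, 0.0]], [[0.0, 0.0, 1.0], [0.21, 0.98, -0.0], [-0.98, 0.21, -0.0]], [[0.0, 0.0, 1.0], [0.88, 0.47, -0.0], [-0.47, 0.88, -0.0]]]
[ 0.2    0.001  0.601 -0.001  0.463 -0.192  0.378] 6.05468209289306e-05
-1 -1 [[[0.0, 0.0, 1.0], [-1.0, 0.0, 0.0], [-0.0, -1.0, 0.0]], [[0.0, 0.0, 1.0], [-1.0, 0.0, 0.0], [-0.0, -1.0, 0.0]], [[0.0, 0.0, 1.0], [-1.0, 0.0, 0.0], [-0.0, -1.0, 0.0]]]
[ 0.2    0.001  0.601 -0.001  0.463 -0.192  0.378] 6.05468209289306e-05
```

```bash
sed -i 's/^S=.*/S=[-1,-1]/; s/^M=.*/M=np.array([[0,0,1],[-1,0,0],[0,-1,0]],float)/' kin.py
cat >> kin.py <<'E'
K=np.array([.2,.001,.601,-.001,.463,-.192,.378])
LO=np.array([-176.03,-82.01,-58.28,-173.87,-174.79,-173.66]);HI=np.array([176.03,121.73,71.71,95.51,-.11,173.66])
def ik(R,p,q0):
    def f(q):
        pp,RR=fk(q,K); return np.r_[(pp-p)*5,Ro.from_matrix(RR.T@R).as_rotvec()]
    z=least_squares(f,np.clip(q0,LO+.5,HI-.5),bounds=(LO,HI),x_scale=20.,max_nfev=80)
    return z.x,np.linalg.norm(z.fun)
def grasp_R(psi,tilt=0,xup=1,down=0):
    """tool z heading psi deg, pitched below horizontal by tilt, tool x up(+1)/down"""
    a,t=np.radians([psi,tilt])
    z=np.array([np.cos(a)*np.cos(t),np.sin(a)*np.cos(t),-np.sin(t)])
    y=np.cross(z,[0,0,1.]);y/=np.linalg.norm(y); x=np.cross(y,z)
    return np.c_[xup*x,xup*y,z]
def down_R(yaw):  # tool x heading yaw, z down
    a=np.radians(yaw);x=np.array([np.cos(a),np.sin(a),0]);z=np.array([0,0,-1.]);return np.c_[x,np.cross(z,x),z]
E
cat > an.py <<'E'
from kin import *
from plant import status
q0=np.array(status.get_state()["joints"])
rng=np.random.default_rng(0)
seeds=[q0]+[np.array([a,40,b,c,-90,d]) for a in(-60,0,60) for b in (0,30) for c in(-90,0,60) for d in (-90,90)]
def sols(R,p):
    out=[]
    for s in seeds:
        q,e=ik(R,p,s)
        if e<1e-3 and not any(np.abs(q-o).max()<2 for o in out): out.append(q)
    return out
if __name__=="__main__":
    for nm,c in(("B",[.490,-.079,.115]),("A",[.541,.119,.115])):
        for psi in range(-120,121,30):
            for tilt in (0,20):
              for xup in(1,-1):
                R=grasp_R(psi,tilt,xup); p=np.array(c)+.012*R[:,2]
                for q in sols(R,p):
                    P,_=fk(q,K,True); print(nm,psi,tilt,xup,q.round(0),"p3",P[3].round(2),"p4",P[4].round(2))
    for nm,c,ax in(("blue",[.468,.327,.023],75.7),("red",[.472,-.325,.023],-77.7)):
        for yaw in(ax,ax+180):
            for q in sols(down_R(yaw),c):
                P,_=fk(q,K,True);print(nm,yaw,q.round(0),"p3",P[3].round(2))
E
time python3 an.py
```

```text
B -120 0 1 [  33.   55.  -21.   27. -103.  -84.] p3 [0.51 0.33 0.09] p4 [0.67 0.24 0.11]
B -120 0 -1 [  33.   55.  -21.   27. -103.   96.] p3 [0.51 0.33 0.09] p4 [0.67 0.24 0.11]
B -120 20 1 [ 33.  44. -23.  26. -91. -80.] p3 [0.5  0.32 0.21] p4 [0.66 0.22 0.24]
B -120 20 -1 [ 33.  44. -23.  26. -91. 100.] p3 [0.5  0.32 0.21] p4 [0.66 0.22 0.24]
B -90 0 1 [ 44.  50. -46.  46. -86. -94.] p3 [0.3  0.29 0.13] p4 [0.49 0.29 0.11]
B -90 0 -1 [ 44.  50. -46.  46. -86.  86.] p3 [0.3  0.29 0.13] p4 [0.49 0.29 0.11]
B -90 20 1 [ 42.  36. -48.  46. -74. -85.] p3 [0.3  0.27 0.23] p4 [0.49 0.26 0.24]
B -90 20 -1 [ 42.  36. -48.  46. -74.  95.] p3 [0.3  0.27 0.23] p4 [0.49 0.26 0.24]
B 0 0 1 [ -60.   81.  -57. -111. -112.  -46.] p3 [ 0.12 -0.22 -0.02] p4 [ 0.12 -0.08  0.11]
B 0 0 -1 [ -60.   81.  -57. -111. -112.  134.] p3 [ 0.12 -0.22 -0.02] p4 [ 0.12 -0.08  0.12]
B 30 0 1 [-58.  49. -35. -92. -90. -97.] p3 [ 0.27 -0.43  0.14] p4 [ 0.17 -0.26  0.11]
B 30 0 -1 [-58.  49. -35. -92. -90.  83.] p3 [ 0.27 -0.43  0.14] p4 [ 0.17 -0.26  0.12]
B 30 20 1 [ -51.   26.  -36.  -88.  -68. -120.] p3 [ 0.3  -0
[... 3366 characters left out ...]
.54 -0.22  0.24]
A 120 0 1 [  -9.   55.   16.  -63. -119. -134.] p3 [ 0.84 -0.13  0.25] p4 [ 0.72 -0.2   0.11]
A 120 0 -1 [  -9.   55.   16.  -63. -119.   46.] p3 [ 0.84 -0.13  0.25] p4 [ 0.72 -0.2   0.12]
A 120 20 1 [  -5.   45.   11.  -53. -105. -135.] p3 [ 0.81 -0.07  0.37] p4 [ 0.71 -0.18  0.24]
A 120 20 -1 [  -5.   45.   11.  -53. -105.   45.] p3 [ 0.81 -0.07  0.37] p4 [ 0.71 -0.18  0.24]
blue 75.7 [ 55.  23. -26.  -0. -41. 111.] p3 [0.31 0.44 0.4 ]
blue 255.7 [ 55.  23. -26.   0. -41. -69.] p3 [0.31 0.44 0.4 ]
red -77.7 [-15.  23. -26.  -0. -41.  27.] p3 [ 0.52 -0.14  0.4 ]
red 102.3 [ -15.   23.  -26.    0.  -41. -153.] p3 [ 0.52 -0.14  0.4 ]
real	3m39.011s
user	3m36.240s
sys	0m0.157s
```

```bash
cat > plan.py <<'E'
from kin import *
T=15
def triad(a,b): return np.c_[a,b,np.cross(a,b)]
def tool_c(psi,xup): return grasp_R(psi,T,xup).T@np.array([0,0,1.])
def fromcand(a,b,xup):
    """R with candle axis a (foot->wick), tool y = b"""
    c=tool_c(0,xup); y=np.array([0,1.,0]); return triad(np.array(a),np.array(b))@triad(c,y).T
def placeR(head,xup): # wick heading
    h=np.radians(head);a=np.array([np.cos(h),np.sin(h),0]); b=xup*np.cross([0,0,-1.],a); return fromcand(a,b,xup)
def readR(psi,side,xup,el=0): # candle horizontal, foot heading psi+90*side, foot elevated el ; tool heading psi
    f=np.radians(psi+90*side);e=np.radians(el); a=-np.array([np.cos(f)*np.cos(e),np.sin(f)*np.cos(e),np.sin(e)])
    z=np.array([np.cos(np.radians(psi)),np.sin(np.radians(psi)),0]); b=xup*np.cross(z,a); return fromcand(a,b,xup)
def tcp(c,R,d=.012): return np.array(c)+d*R[:,2]
E
cat > an2.py <<'E'
from plan import *
def path(q,R0,p0,R1,p1,n=10):
    w=Ro.from_matrix(R0.T@R1).as_rotvec();bad=0
    for i in range(1,n+1):
        t=i/n; q2,e=ik(R0@Ro.from_rotvec(w*t).as_matrix(),p0+(p1-p0)*t,q)
        if e>2e-3 or np.abs(q2-q).max()>40: bad+=1
        q=q2
    return q,bad
for nm,c in(("B",np.array([.490,-.079,.105])),("A",np.array([.541,.119,.105]))):
  for psi in(60,):
    for xup in(1,-1):
      Rg=grasp_R(psi,T,xup); q,e=ik(Rg,tcp(c,Rg),[-40,40,-15,-70,-85,-125 if xup>0 else 55])
      print(nm,psi,xup,"grasp",q.round(0),e.round(4))
      cl=c+[0,0,.25]; ql,b=path(q,Rg,tcp(c,Rg),Rg,tcp(cl,Rg),5); print(" lift",ql.round(0),b)
      for side in(1,):
       for cr in([.42,-.1,.36],):
        Rr=readR(psi,side,xup,0); qr,b=path(ql,Rg,tcp(cl,Rg),Rr,tcp(cr,Rr)); print("  read",cr,qr.round(0),b, "z",Rr[:,2].round(2))
        for cn,cc,hs in(("blue",[.468,.327,.035],(75.7,255.7)),("red",[.472,-.325,.035],(-77.7,102.3))):
          for h in hs:
            Rp=placeR(h,xup); cu=np.array(cc)+[0,0,.12]; qp,b=path(qr,Rr,tcp(cr,Rr),Rp,tcp(cu,Rp)); q5,b5=path(qp,Rp,tcp(cu,Rp),Rp,tcp(cc,Rp),4)
            print("    ",cn,"wick",h,qp.round(0),b,"|",q5.round(0),b5,"rot",np.degrees(np.linalg.norm(Ro.from_matrix(Rr.T@Rp).as_rotvec())).round(0))
E
time python3 an2.py
```

```text
B 60 1 grasp [ -43.   37.  -16.  -70.  -86. -126.] 0.0
 lift [ -44.   12.   -9.  -71.  -97. -156.] 0
  read [0.42, -0.1, 0.36] [ -53.   40.  -24.  -77. -120. -174.] 8 z [0.26 0.97 0.  ]
     blue wick 75.7 [  30.   13.  -20.  -38.  -47. -174.] 10 | [  34.   22.  -27.  -46.  -27. -174.] 4 rot 129.0
     blue wick 255.7 [ -20.   76.  -58. -120.  -98. -174.] 10 | [ -20.   79.  -58. -128.  -90. -174.] 4 rot 111.0
     red wick -77.7 [ -54.    8.  -49. -174.   -0. -122.] 10 | [ -54.   20.  -46. -174.   -0. -121.] 4 rot 99.0
     red wick 102.3 [  -7.   10.  -35.   19.  -42. -174.] 8 | [ -10.   20.  -40.   20.  -27. -174.] 4 rot 147.0
B 60 -1 grasp [-43.  37. -16. -70. -86.  54.] 0.0
 lift [-44.  12.  -9. -71. -97.  24.] 0
  read [0.42, -0.1, 0.36] [ -48.   24.   -6.  -72. -118.  -56.] 0 z [0.26 0.97 0.  ]
     blue wick 75.7 [ 58.  22. -12.   5. -70. -74.] 0 | [ 58.  29. -19.   6. -56. -76.] 0 rot 129.0
     blue wick 255.7 [  26.   11.  -23.  -51.  -41. -174.] 4 | [  31.   20.  -27.  -54.  -28. -174.] 4 rot 111.0
     red wick -77.7 [ -23.   22.   -5.  -13.  -72. -139.] 0 | [ -24.   29. 
[... 714 characters left out ...]
74.] 8 | [ -10.   20.  -40.   20.  -27. -174.] 4 rot 147.0
A 60 -1 grasp [-25.  34. -25. -86. -75.  58.] 0.0
 lift [-22.   5. -17. -79. -77.  20.] 0
  read [0.42, -0.1, 0.36] [ -48.   24.   -6.  -72. -118.  -56.] 0 z [0.26 0.97 0.  ]
     blue wick 75.7 [ 58.  22. -12.   5. -70. -74.] 0 | [ 58.  29. -19.   6. -56. -76.] 0 rot 129.0
     blue wick 255.7 [  26.   11.  -23.  -51.  -41. -174.] 4 | [  31.   20.  -27.  -54.  -28. -174.] 4 rot 111.0
     red wick -77.7 [ -23.   22.   -5.  -13.  -72. -139.] 0 | [ -24.   29.  -11.  -14.  -59. -136.] 0 rot 99.0
     red wick 102.3 [ -7.  10. -36.  22. -41.   3.] 0 | [-11.  19. -49.  41. -21. -15.] 0 rot 147.0
real	0m11.800s
user	0m12.065s
sys	0m0.165s
```

```bash
cat > go.py <<'E'
from h import *
from plan import *
from an2f import path
def tell(R,p,n=8):
    s,R0,p0=st(False); q,b=path(np.array(s["joints"]),R0,p0,R,np.array(p),n); print("path q",q.round(0),"bad",b); delta(R,p)
E
sed -n '/^def path/,/return q,bad/p' an2.py > an2f.py; sed -i '1i from plan import *' an2f.py
python3 - <<'E'
from go import *
R=grasp_R(60,T,-1); print(R.round(2))
for p in([.36,-.30,.35],[.36,-.40,.40]): tell(R,p,12)
E
```

```text
[[-0.13 -0.87  0.48]
 [-0.22  0.5   0.84]
 [-0.97 -0.   -0.26]]
path q [ -66.   24.    6.  -62. -118.   29.] bad 0
t 1.275 q [ -47.1   41.3   38.     0.6 -129.8  -75.9] row [0.184, 1.358, 0.459, -0.259, -0.864, -1.177] rows>= 12.5
path q [ -70.   29.   23.  -66. -126.   20.] bad 0
t 1.275 q [ -47.1   41.3   38.     0.6 -129.8  -75.9] row [0.17, 1.001, 0.029, -0.259, -0.864, -1.177] rows>= 12.5
```

>>> {"method": "apply_moves", "body": {"moves": [[0.09, 0.6, 0.1, -0.13, -0.43, -0.59], [0.09, 0.6, 0.1, -0.13, -0.43, -0.59], [0.09, 0.6, 0.1, -0.13, -0.43, -0.59], [0.09, 0.6, 0.1, -0.13, -0.43, -0.59], [0.09, 0.6, 0.1, -0.13, -0.43, -0.59], [0.09, 0.6, 0.1, -0.13, -0.43, -0.59], [0.09, 0.6, 0.1, -0.13, -0.43, -0.59]]}}

```text
time_s: 2.15
tcp_pos: [0.3153, -0.4628, 0.3664]
eef_rot: [146.2, 16.5, -175.5]
contact_force: [0.4, -0.6, 0.4]
gripper_width: 0.0876
```

Run:
```python
from go import *
R=grasp_R(60,T,-1)
tell(R,[.36,-.30,.35])
```

```text
path q [ -66.   24.    6.  -62. -118.   29.] bad 0
t 2.15 q [ -57.2   23.1   24.9  -31.  -113.7  -30.5] row [-0.251, 0.571, 0.574, -0.128, -0.431, -0.589] rows>= 6.2
```

>>> {"method": "apply_moves", "body": {"moves": [[-0.25, 0.57, 0.57, -0.128, -0.431, -0.589], [-0.25, 0.57, 0.57, -0.128, -0.431, -0.589], [-0.25, 0.57, 0.57, -0.128, -0.431, -0.589], [-0.25, 0.57, 0.57, -0.128, -0.431, -0.589], [-0.25, 0.57, 0.57, -0.128, -0.431, -0.589], [-0.25, 0.57, 0.57, -0.128, -0.431, -0.589], [-0.25, 0.57, 0.57, -0.128, -0.431, -0.589]]}}

```text
time_s: 3.02
tcp_pos: [0.3595, -0.3009, 0.3484]
eef_rot: [178.8, 75.2, -121.1]
contact_force: [-0.0, -0.1, -0.2]
gripper_width: 0.0878
```

Run:
```python
from go import *
R=grasp_R(60,T,-1)
c=np.array([.490,-.079,.105]); h=np.array([.5,.866,0])
tell(R,tcp(c-.11*h,R))
```

```text
path q [-53.  39. -12. -63. -92.  54.] bad 0
t 3.025 q [ -65.9   24.2    6.4  -62.  -117.6   29.3] row [0.989, -0.017, 1.083, 0.001, 0.002, -0.003] rows>= 4.7
```

>>> {"method": "apply_moves", "body": {"moves": [[0.5, -0.01, 0.25, 0, 0, 0], [0.99, -0.017, 0.6, 0, 0, 0], [0.99, -0.017, 0.85, 0, 0, 0], [0.99, -0.017, 1, 0, 0, 0], [0.99, -0.017, 1, 0, 0, 0], [0.99, -0.017, 1, 0, 0, 0]]}}

```text
time_s: 3.78
tcp_pos: [0.4329, -0.1757, 0.1044]
eef_rot: [177.3, 75.2, -122.3]
contact_force: [0.6, -1.2, -0.4]
gripper_width: 0.0878
```

Run:
```python
from go import *
from plant import imaging
R=grasp_R(60,T,-1)
c=np.array([.490,-.079,.105])
tell(R,tcp(c,R))
print(imaging.camera_info("wrist")["T"][:3,3])
for n in("wrist","scene"):
    p,d=imaging.capture(n); cv2.imwrite(f"pics/{n}1.png",p)
```

```text
path q [-43.  37. -16. -70. -86.  54.] bad 0
t 3.775 q [-53.6  39.1 -11.  -62.2 -93.2  53.3] row [-0.146, -0.008, 0.602, 0.004, 0.002, -0.007] rows>= 2.0
[ 0.34805806 -0.32349389  0.08041024]
```

View pics/scene1.png

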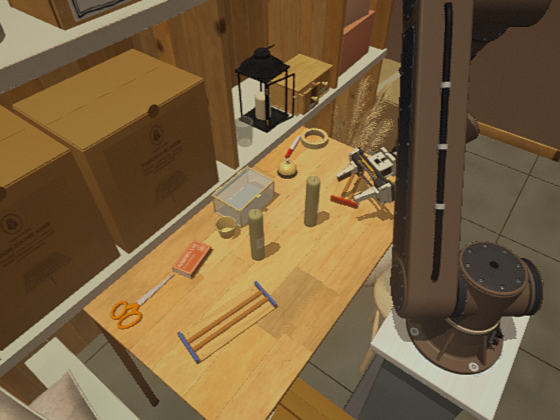

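View pics/wrist1.png

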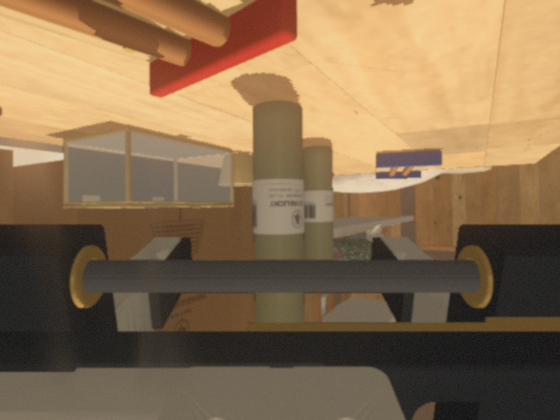

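>>> {"method": "apply_moves", "body": {"moves": [[-0.05, -0.003, 0.2, 0.004, 0.002, -0.007], [-0.1, -0.005, 0.4, 0.004, 0.002, -0.007], [-0.146, -0.008, 0.602, 0.004, 0.002, -0.007], [-0.146, -0.008, 0.602, 0.004, 0.002, -0.007], [-0.146, -0.008, 0.602, 0.004, 0.002, -0.007]]}}

```text
time_s: 4.5
tcp_pos: [0.496, -0.0728, 0.1041]
eef_rot: [-178.3, 74.8, -118.3]
contact_force: [0.8, -0.5, 0.2]
gripper_width: 0.0878
```

Run:
```python
from go import *
R=grasp_R(60,T,-1)
c=np.array([.490,-.079,.105])
tell(R,tcp(c,R))
```

```text
path q [-43.  37. -16. -70. -86.  54.] bad 0
t 4.5 q [-43.7  36.6 -16.3 -70.2 -85.8  54.5] row [0.006, 0.01, 0.018, -0.001, -0.002, 0.005] rows>= 0.1
```

>>> {"method": "apply_moves", "body": {"moves": [[0.006, 0.01, 0.018, 0, 0, 0], [0.006, 0.01, 0.018, 0, 0, 0], [0.006, 0.01, 0.018, 0, 0, 0], [0.006, 0.01, 0.018, 0, 0, 0], [0.006, 0.01, 0.018, 0, 0, 0], [0.006, 0.01, 0.018, 0, 0, 0]], "hand": 1, "grip_force": 45}}

```text
time_s: 5.25
tcp_pos: [0.4958, -0.0691, 0.1019]
eef_rot: [-178.3, 74.8, -118.4]
contact_force: [-0.2, -0.4, 0.8]
gripper_width: 0.0409
```

Run:
```python
from go import *
R=grasp_R(60,T,-1)
c=np.array([.480,-.09,.355])
tell(R,tcp(c,R))
```

```text
path q [-45.  12.  -9. -70. -98.  25.] bad 0
t 5.25 q [-43.4  36.8 -16.6 -70.4 -85.6  54.9] row [-1.188, 0.006, -0.397, -0.001, -0.002, 0.005] rows>= 4.0
```

>>> {"method": "apply_moves", "body": {"moves": [[-0.12, 0, -0.04, 0, 0, 0], [-0.35, 0, -0.11, 0, 0, 0], [-0.6, 0, -0.2, 0, 0, 0], [-0.85, 0, -0.28, 0, 0, 0], [-1, 0, -0.33, 0, 0, 0], [-1, 0, -0.33, 0, 0, 0]]}}

```text
time_s: 6.0
tcp_pos: [0.4888, -0.0784, 0.3144]
eef_rot: [-177.1, 74.7, -117.2]
contact_force: [0.5, -0.2, -3.1]
gripper_width: 0.0408
```

Run:
```python
from go import *
for c in ([.42,-.10,.36],[.42,-.1,.30]):
  for psi in (45,60):
    R=readR(psi,1,-1); print(psi); tell(R,tcp(c,R),10)
```

```text
45
path q [ -55.   19.  -15.  -76. -111.  -54.] bad 0
t 6.0 q [-44.6  15.1 -11.  -69.9 -95.7  29.8] row [-0.169, 0.241, -0.259, -0.135, -0.133, 1.002] rows>= 8.6
60
path q [ -48.   24.   -6.  -72. -118.  -56.] bad 0
t 6.0 q [-44.6  15.1 -11.  -69.9 -95.7  29.8] row [-0.169, 0.256, -0.261, -0.264, -0.003, 0.974] rows>= 8.5
45
path q [ -54.   25.  -17.  -74. -108.  -46.] bad 0
t 6.0 q [-44.6  15.1 -11.  -69.9 -95.7  29.8] row [0.12, 0.245, -0.18, -0.135, -0.133, 1.002] rows>= 8.6
60
path q [ -47.   29.   -8.  -69. -115.  -48.] bad 0
t 6.0 q [-44.6  15.1 -11.  -69.9 -95.7  29.8] row [0.121, 0.26, -0.182, -0.264, -0.003, 0.974] rows>= 8.5
```

>>> {"method": "apply_moves", "body": {"moves": [[-0.17, 0.256, -0.26, -0.264, 0, 0.974], [-0.17, 0.256, -0.26, -0.264, 0, 0.974], [-0.17, 0.256, -0.26, -0.264, 0, 0.974], [-0.17, 0.256, -0.26, -0.264, 0, 0.974], [-0.17, 0.256, -0.26, -0.264, 0, 0.974], [-0.17, 0.256, -0.26, -0.264, 0, 0.974], [-0.17, 0.256, -0.26, -0.264, 0, 0.974], [-0.17, 0.256, -0.26, -0.264, 0, 0.974], [-0.17, 0.256, -0.26, -0.264, 0, 0.974], [-0.17, 0.256, -0.26, -0.264, 0, 0.974], [-0.17, 0.256, -0.26, -0.264, 0, 0.974], [-0.17, 0.256, -0.26, -0.264, 0, 0.974]], "grip_force": 55}}

```text
time_s: 7.5
tcp_pos: [0.4233, -0.0881, 0.3602]
eef_rot: [90.1, -0.0, 165.2]
contact_force: [-0.5, 0.0, -1.1]
gripper_width: 0.0407
```

Run:
```python
from go import *
from plant import imaging
R=readR(60,1,-1);tell(R,tcp([.42,-.1,.36],R))
for n in("scene","top"):
    p,d=imaging.capture(n); cv2.imwrite(f"pics/{n}2.png",p); np.savez(f"pics/{n}2.npz",p=p,d=d)
```

```text
path q [ -48.   24.   -6.  -72. -118.  -56.] bad 0
t 7.5 q [ -48.1   23.8   -5.8  -71.9 -118.4  -55.7] row [0.0, -0.001, -0.002, -0.002, -0.002, -0.0] rows>= 0.0
```

View pics/scene2.png

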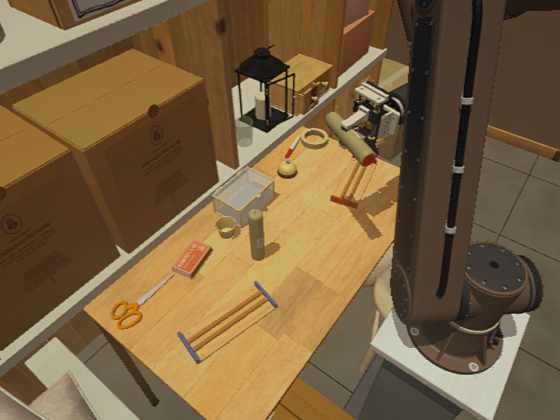

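View pics/top2.png

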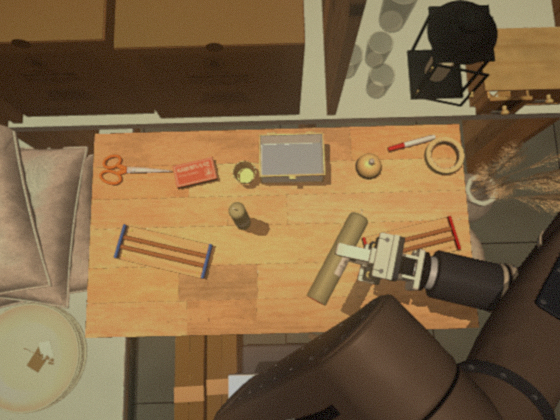

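Run:
```python
from h import *
from plant import imaging
p=cv2.imread("pics/scene2.png")[100:190,310:410]; cv2.imwrite("pics/z2.png",cv2.resize(p,None,fx=6,fy=6,interpolation=cv2.INTER_CUBIC))
z=np.load("pics/top2.npz");i=imaging.camera_info("top");P=cloud(z["d"],i,i["T"])
Q=P[200:320,295:375].reshape(-1,3);Q=Q[(Q[:,2]>.33)&(Q[:,2]<.40)]
m=np.median(Q,0);print(len(Q),Q.min(0),Q.max(0))
```

```text
2317 [ 0.32028922 -0.1699738   0.33035551] [ 0.50148501 -0.0316902   0.39999736]
```

View pics/z2.png

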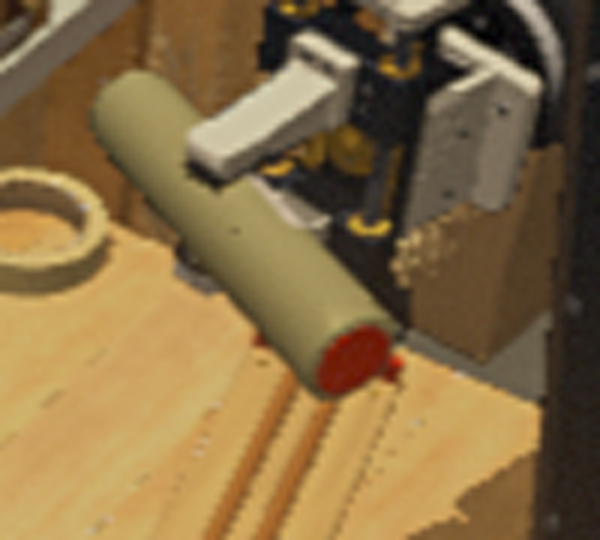

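```bash
cat > meas.py <<'E'
from h import *
from plant import imaging
def candle(n,z,box,zmin):
    i=imaging.camera_info(n);P=cloud(z["d"],i,i["T"]);hsv=cv2.cvtColor(z["p"],cv2.COLOR_BGR2HSV)
    a,b,c,d=box; m=np.zeros(z["d"].shape,bool);m[c:d,a:b]=1
    m&=(hsv[...,1]>60)&(hsv[...,0]>16)&(hsv[...,0]<40)&(P[...,2]>zmin)
    nl,l,s,_=cv2.connectedComponentsWithStats(m.astype(np.uint8)); j=1+s[1:,4].argmax(); Q=P[l==j]
    c=Q.mean(0);_,_,V=np.linalg.svd(Q-c,full_matrices=False);v=V[0]; t=(Q-c)@v
    print(n,len(Q),"axis",v.round(3),"ends",(c+v*np.percentile(t,.5)).round(4),(c+v*np.percentile(t,99.5)).round(4),"len",np.ptp(np.percentile(t,[.5,99.5])).round(4))
E
python3 - <<'E'
from meas import *
from go import *
candle("top",np.load("pics/top2.npz"),(295,375,200,320),.33)
candle("scene",np.load("pics/scene2.npz"),(315,385,100,180),.25)
R=placeR(-77.7,-1);tell(R,tcp([.472,-.325,.155],R),12); print(R.round(2))
E
```

```text
top 2174 axis [-0.842  0.54   0.008] ends [ 0.4829 -0.1486  0.3767] [ 0.33   -0.0505  0.3782] len 0.1816
scene 1233 axis [-0.719  0.693  0.053] ends [ 0.4647 -0.1562  0.3651] [ 0.3386 -0.0346  0.3744] len 0.1754
path q [ -23.   22.   -5.  -13.  -72. -139.] bad 0
t 7.6 q [ -48.1   23.8   -5.8  -71.9 -118.4  -55.7] row [-0.532, -1.087, -1.066, 0.795, -0.415, 0.644] rows>= 9.3
[[-0.21  0.98 -0.06]
 [ 0.94  0.21  0.25]
 [ 0.26  0.   -0.97]]
```

>>> {"method": "apply_moves", "body": {"moves": [[-0.25, -0.53, -0.5, 0.4, -0.21, 0.32], [-0.25, -0.53, -0.5, 0.4, -0.21, 0.32], [-0.25, -0.53, -0.5, 0.4, -0.21, 0.32], [-0.25, -0.53, -0.5, 0.4, -0.21, 0.32], [-0.25, -0.53, -0.5, 0.4, -0.21, 0.32], [-0.25, -0.53, -0.5, 0.4, -0.21, 0.32]]}}

```text
time_s: 8.35
tcp_pos: [0.4463, -0.1968, 0.2569]
eef_rot: [132.3, -19.8, 137.5]
contact_force: [-0.2, -0.5, -2.2]
gripper_width: 0.0408
```

Run:
```python
from go import *
R=placeR(-77.7,-1);tell(R,tcp([.473,-.331,.16],R),12)
```

```text
path q [ -24.   22.   -4.  -13.  -73. -139.] bad 0
t 8.35 q [-42.   14.8  -4.  -47.9 -90.2 -91.1] row [-0.691, -0.509, -0.072, 0.398, -0.201, 0.325] rows>= 4.6
```

>>> {"method": "apply_moves", "body": {"moves": [[-0.691, -0.509, -0.072, 0.398, -0.201, 0.325], [-0.691, -0.509, -0.072, 0.398, -0.201, 0.325], [-0.691, -0.509, -0.072, 0.398, -0.201, 0.325], [-0.691, -0.509, -0.072, 0.398, -0.201, 0.325], [-0.691, -0.509, -0.072, 0.398, -0.201, 0.325], [-0.691, -0.509, -0.072, 0.398, -0.201, 0.325], [-0.691, -0.509, -0.072, 0.398, -0.201, 0.325]]}}

```text
time_s: 9.22
tcp_pos: [0.4714, -0.3275, 0.1472]
eef_rot: [-180.0, -15.2, 102.4]
contact_force: [0.3, -0.2, -1.9]
gripper_width: 0.0406
```

Run:
```python
from go import *
from plant import imaging
R=placeR(-77.7,-1);tell(R,tcp([.473,-.331,.037],R),12)
for n in("scene","top"):
    p,d=imaging.capture(n); cv2.imwrite(f"pics/{n}3.png",p); np.savez(f"pics/{n}3.npz",p=p,d=d)
```

```text
path q [ -24.   30.  -10.  -14.  -60. -136.] bad 0
t 9.225 q [ -24.    22.1   -4.3  -12.7  -73.1 -138.9] row [-0.162, 0.004, 0.587, -0.0, -0.002, 0.001] rows>= 1.9
```

View pics/top3.png

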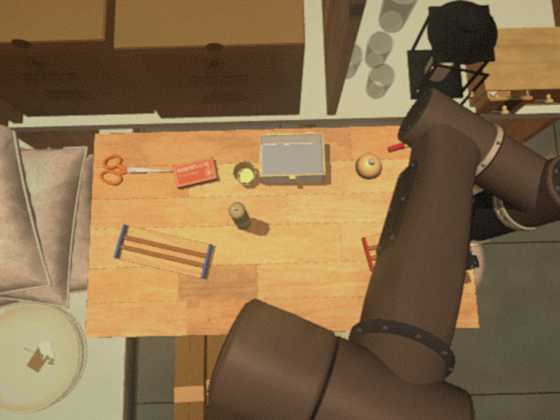

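View pics/scene3.png

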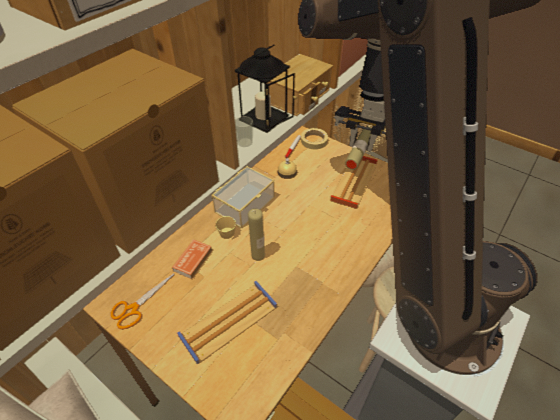

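>>> {"method": "apply_moves", "body": {"moves": [[-0.04, 0.001, 0.15, 0, 0, 0], [-0.09, 0.002, 0.32, 0, 0, 0], [-0.125, 0.003, 0.45, 0, 0, 0], [-0.125, 0.003, 0.45, 0, 0, 0]]}}

```text
time_s: 9.82
tcp_pos: [0.4701, -0.3288, 0.0525]
eef_rot: [-179.8, -15.3, 102.1]
contact_force: [-0.7, -0.8, -2.1]
gripper_width: 0.0406
```

Run:
```python
from go import *
from plant import imaging
R=placeR(-77.7,-1);tell(R,tcp([.473,-.331,.036],R),12)
for n in("wrist","scene"):
    i=imaging.camera_info(n)
    p,d=imaging.capture(n); cv2.imwrite(f"pics/{n}4.png",p); np.savez(f"pics/{n}4.npz",p=p,d=d,T=i["T"])
```

```text
path q [ -24.   30.  -10.  -14.  -60. -136.] bad 0
t 9.825 q [ -24.3   27.7   -9.1  -13.7  -63.2 -136.3] row [-0.035, 0.012, 0.136, -0.001, -0.003, -0.002] rows>= 0.5
```

View pics/wrist4.png

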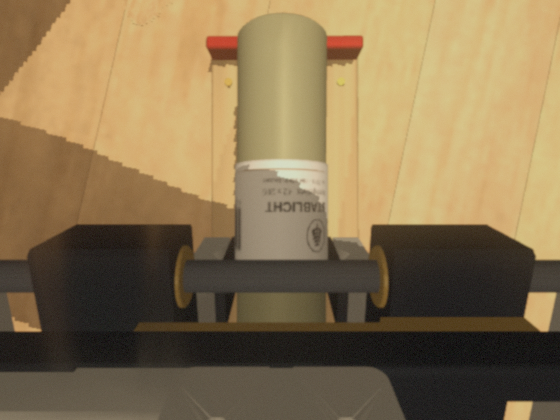

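Run:
```python
from h import *
from plant import imaging
i=imaging.camera_info("wrist");z=np.load("pics/wrist4.npz");P=cloud(z["d"],i,z["T"])
a=np.array([.2130,-.977]);c=np.array([.472,-.325])
for v in (22,30,40,60,120,150): 
    x=P[v,282]; print(v,x.round(3),"along",((x[:2]-c)@a).round(4))
for u in(215,225,345,355):
    x=P[44,u]; print(u,x.round(3),"along",((x[:2]-c)@a).round(4),"across",(x[:2]-c)@[.977,.213])
for u in range(236,332,8):
    x=P[130,u]; print(u,x[2].round(3),((x[:2]-c)@[.977,.213]).round(4))
```

```text
22 [ 0.45  -0.234  0.085] along -0.0938
30 [ 0.45  -0.237  0.086] along -0.0902
40 [ 0.451 -0.241  0.085] along -0.0866
60 [ 0.453 -0.25   0.087] along -0.0775
120 [ 0.458 -0.273  0.086] along -0.0541
150 [ 0.461 -0.284  0.086] along -0.0421
215 [ 0.408 -0.222  0.024] along -0.1141 across -0.04106417617944933
225 [ 0.413 -0.221  0.025] along -0.114 across -0.03525696409103116
345 [ 0.481 -0.206  0.024] along -0.1142 across 0.0340049346833137
355 [ 0.487 -0.205  0.024] along -0.114 across 0.03972089400049278
236 0.007 -0.0312
244 0.078 -0.0184
252 0.08 -0.0148
260 0.083 -0.0113
268 0.085 -0.008
276 0.085 -0.0049
284 0.086 -0.0017
292 0.085 0.0015
300 0.083 0.0048
308 0.082 0.0081
316 0.079 0.0117
324 0.073 0.0157
```

>>> {"method": "apply_moves", "body": {"moves": [[-0.015, 0.006, 0.06, 0, 0, 0], [-0.027, 0.012, 0.105, 0, 0, 0], [-0.035, 0.012, 0.136, 0, 0, 0], [-0.035, 0.012, 0.136, 0, 0, 0], [-0.035, 0.012, 0.136, 0, 0, 0]]}}

```text
time_s: 10.55
tcp_pos: [0.4745, -0.329, 0.0272]
eef_rot: [180.0, -15.1, 102.3]
contact_force: [1.1, 0.4, -1.9]
gripper_width: 0.0407
```

Run:
```python
from go import *
R=placeR(-77.7,-1);tell(R,tcp([.473,-.331,.0345],R),2)
s,_,_=st();print(s["contact_force"],s["tcp_pos"])
```

```text
path q [ -24.   30.  -10.  -14.  -60. -136.] bad 0
t 10.55 q [ -24.1   29.5   -9.9  -14.   -60.4 -135.7] row [0.001, -0.01, 0.023, 0.001, -0.001, -0.0] rows>= 0.1
[ 1.11870652  0.35670112 -1.86551588] [ 0.47452515 -0.32898376  0.02719664]
```

>>> {"method": "apply_moves", "body": {"moves": [[-0.002, -0.008, 0.012, 0, 0, 0], [-0.004, -0.008, 0.022, 0, 0, 0], [-0.004, -0.008, 0.022, 0, 0, 0]]}}

```text
time_s: 10.92
tcp_pos: [0.4728, -0.329, 0.023]
eef_rot: [180.0, -15.1, 102.3]
contact_force: [-0.7, 0.1, 0.4]
gripper_width: 0.0404
```

>>> {"method": "apply_moves", "body": {"moves": [[0, 0, 0, 0, 0, 0], [0, 0, 0, 0, 0, 0], [0, 0, 0, 0, 0, 0], [0, 0, 0, 0, 0, 0], [0, 0, 0, 0, 0, 0]], "hand": -0.4}}

```text
time_s: 11.55
tcp_pos: [0.4728, -0.329, 0.0229]
eef_rot: [180.0, -15.1, 102.3]
contact_force: [-1.0, -0.5, 0.6]
gripper_width: 0.0612
```

Run:
```python
from go import *
from plant import imaging
n="wrist"
i=imaging.camera_info(n)
p,d=imaging.capture(n); cv2.imwrite(f"pics/{n}5.png",p); np.savez(f"pics/{n}5.npz",p=p,d=d,T=i["T"])
R=placeR(-77.7,-1);tell(R,tcp([.473,-.331,.20],R),8)
```

```text
path q [ -24.   20.   -2.  -12.  -78. -140.] bad 0
t 11.6 q [ -24.1   29.7  -10.2  -14.   -59.9 -135.5] row [0.221, -0.001, -0.797, 0.001, -0.001, -0.0] rows>= 2.6
```

View pics/wrist5.png

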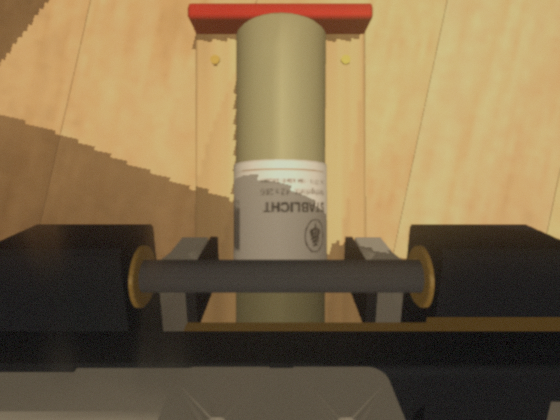

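>>> {"method": "apply_moves", "body": {"moves": [[0.03, 0, -0.1, 0, 0, 0], [0.09, 0, -0.32, 0, 0, 0], [0.16, 0, -0.58, 0, 0, 0], [0.22, 0, -0.8, 0, 0, 0], [0.22, 0, -0.8, 0, 0, 0]]}}

```text
time_s: 12.22
tcp_pos: [0.4743, -0.3296, 0.195]
eef_rot: [179.5, -14.7, 102.4]
contact_force: [0.4, 0.8, -1.1]
gripper_width: 0.0614
```

Run:
```python
from go import *
from plant import imaging
for n in("wrist","scene"):
    i=imaging.camera_info(n)
    p,d=imaging.capture(n); cv2.imwrite(f"pics/{n}6.png",p); np.savez(f"pics/{n}6.npz",p=p,d=d,T=i["T"])
R=grasp_R(60,T,-1)
for p in([.38,-.2,.35],[.42,-.15,.32]): tell(R,p,12)
```

```text
path q [ -60.   17.   -4.  -64. -111.   30.] bad 0
t 12.325 q [ -24.    20.    -1.5  -12.4  -77.6 -140.1] row [0.906, -0.314, -0.584, -0.805, -0.439, -1.396] rows>= 14.1
path q [ -54.   17.   -9.  -65. -104.   32.] bad 0
t 12.325 q [ -24.    20.    -1.5  -12.4  -77.6 -140.1] row [1.062, -0.066, -0.386, -0.805, -0.439, -1.396] rows>= 14.1
```

View pics/scene6.png

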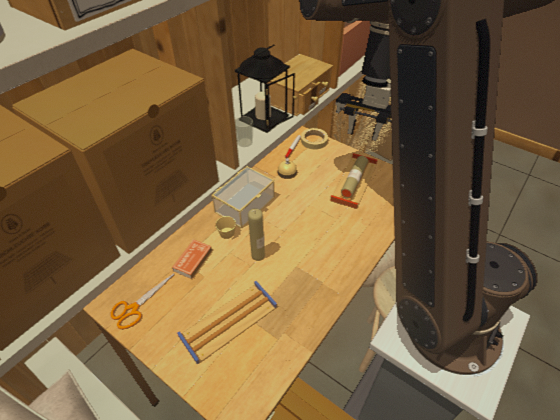

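View pics/wrist6.png

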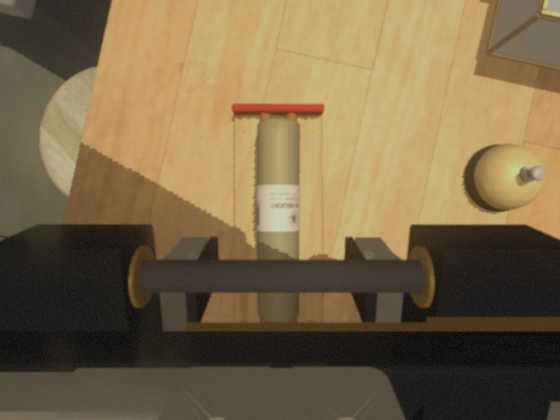

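Run:
```python
from go import *
R=grasp_R(60,T,-1); s,R0,p0=st(False)
w=Ro.from_matrix(R0.T@R).as_rotvec(); Rh=R0@Ro.from_rotvec(w/2).as_matrix()
tell(Rh,[.43,-.25,.38],8)
```

```text
path q [-42.  -4.  -5. -42. -79. -60.] bad 0
t 12.325 q [ -24.    20.    -1.5  -12.4  -77.6 -140.1] row [0.658, -0.123, -0.805, -0.403, -0.219, -0.698] rows>= 7.0
```

>>> {"method": "apply_moves", "body": {"moves": [[0.1, -0.02, -0.3, -0.06, -0.03, -0.1], [0.658, -0.123, -0.805, -0.403, -0.219, -0.698], [0.658, -0.123, -0.805, -0.403, -0.219, -0.698], [0.658, -0.123, -0.805, -0.403, -0.219, -0.698], [0.658, -0.123, -0.805, -0.403, -0.219, -0.698], [0.658, -0.123, -0.805, -0.403, -0.219, -0.698], [0.658, -0.123, -0.805, -0.403, -0.219, -0.698], [0.658, -0.123, -0.805, -0.403, -0.219, -0.698]], "hand": -1}}

```text
time_s: 13.32
tcp_pos: [0.4287, -0.2509, 0.3782]
eef_rot: [144.3, 25.0, 154.0]
contact_force: [0.4, 0.2, 1.0]
gripper_width: 0.0878
```

Run:
```python
from go import *
R=grasp_R(60,T,-1)
tell(R,[.42,-.15,.32],8)
```

```text
path q [ -54.   17.   -9.  -65. -104.   32.] bad 0
t 13.325 q [-42.7  -3.3  -5.2 -42.  -79.4 -60.4] row [0.359, 0.263, 0.378, -0.403, -0.219, -0.702] rows>= 7.1
```

>>> {"method": "apply_moves", "body": {"moves": [[0.359, 0.263, 0.378, -0.403, -0.219, -0.702], [0.359, 0.263, 0.378, -0.403, -0.219, -0.702], [0.359, 0.263, 0.378, -0.403, -0.219, -0.702], [0.359, 0.263, 0.378, -0.403, -0.219, -0.702], [0.359, 0.263, 0.378, -0.403, -0.219, -0.702], [0.359, 0.263, 0.378, -0.403, -0.219, -0.702], [0.359, 0.263, 0.378, -0.403, -0.219, -0.702], [0.359, 0.263, 0.378, -0.403, -0.219, -0.702]]}}

```text
time_s: 14.32
tcp_pos: [0.4204, -0.1499, 0.3178]
eef_rot: [177.8, 75.0, -122.0]
contact_force: [-0.3, 0.1, -0.2]
gripper_width: 0.088
```

Run:
```python
from go import *
R=grasp_R(60,T,-1); h=np.array([.5,.866,0])
c=np.array([.541,.119,.105])
tell(R,tcp(c-.12*h,R),8); s,_,_=st(False)
q,e=ik(R,tcp(c-.12*h,R),s["joints"]); print([x.round(2) for x in fk(q,K,True)[0]])
```

```text
path q [-37.  35. -25. -76. -81.  59.] bad 0
t 14.325 q [ -54.1   17.1   -8.7  -65.3 -104.2   31.6] row [0.805, 0.138, 1.172, 0.003, 0.0, -0.006] rows>= 4.6
[array([ 0. , -0. ,  0.2]), array([ 0.27, -0.21,  0.69]), array([ 0.27, -0.21,  0.69]), array([ 0.46, -0.35,  0.29]), array([ 0.3 , -0.29,  0.2 ]), array([0.49, 0.03, 0.1 ])]
```

>>> {"method": "apply_moves", "body": {"moves": [[0.3, 0.05, 0.2, 0, 0, 0], [0.6, 0.1, 0.45, 0, 0, 0], [0.805, 0.138, 0.7, 0, 0, 0], [0.805, 0.138, 0.9, 0, 0, 0], [0.805, 0.138, 1, 0, 0, 0], [0.805, 0.138, 1, 0, 0, 0]]}}

```text
time_s: 15.08
tcp_pos: [0.47, -0.0022, 0.1108]
eef_rot: [176.9, 74.9, -122.8]
contact_force: [1.3, -0.5, -0.2]
gripper_width: 0.088
```

Run:
```python
from go import *
from plant import imaging
R=grasp_R(60,T,-1); c=np.array([.541,.119,.105])
tell(R,tcp(c,R),8)
p,d=imaging.capture("wrist"); cv2.imwrite("pics/wrist7.png",p)
```

```text
path q [-25.  34. -25. -86. -75.  58.] bad 0
t 15.075 q [-40.3  33.8 -23.8 -72.9 -83.   57.2] row [-0.154, -0.008, 0.746, 0.005, -0.001, -0.008] rows>= 2.4
```

View pics/wrist7.png

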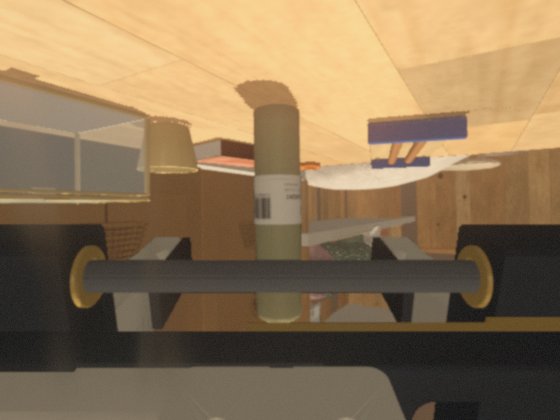

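>>> {"method": "apply_moves", "body": {"moves": [[-0.05, -0.003, 0.22, 0.005, 0, -0.008], [-0.09, -0.005, 0.44, 0.005, 0, -0.008], [-0.13, -0.008, 0.62, 0.005, 0, -0.008], [-0.154, -0.008, 0.746, 0.005, 0, -0.008], [-0.154, -0.008, 0.746, 0.005, 0, -0.008], [-0.154, -0.008, 0.746, 0.005, 0, -0.008]]}}

```text
time_s: 15.88
tcp_pos: [0.5469, 0.1269, 0.103]
eef_rot: [-179.2, 74.9, -119.2]
contact_force: [0.2, -0.3, -0.3]
gripper_width: 0.0877
```

>>> {"method": "apply_moves", "body": {"moves": [[0, 0, 0, 0, 0, 0], [0, 0, 0, 0, 0, 0], [0, 0, 0, 0, 0, 0], [0, 0, 0, 0, 0, 0], [0, 0, 0, 0, 0, 0], [0, 0, 0, 0, 0, 0]], "hand": 1, "grip_force": 55}}

```text
time_s: 16.62
tcp_pos: [0.5468, 0.127, 0.1029]
eef_rot: [-179.2, 74.9, -119.3]
contact_force: [-0.3, 0.4, -0.2]
gripper_width: 0.0403
```

Run:
```python
from go import *
R=grasp_R(60,T,-1)
c=np.array([.541,.119,.105])
tell(R,tcp(c,R))
tell(R,tcp([.51,.05,.32],R))
```

```text
path q [-25.  34. -25. -86. -75.  58.] bad 0
t 16.625 q [-25.5  34.  -25.2 -86.  -74.8  58.3] row [0.003, 0.005, 0.01, -0.001, -0.001, 0.002] rows>= 0.0
path q [-31.   9. -19. -76. -84.  27.] bad 0
t 16.625 q [-25.5  34.  -25.2 -86.  -74.8  58.3] row [-0.937, -0.037, -0.633, -0.001, -0.001, 0.002] rows>= 3.6
```

Lift straight up first, then back off.

>>> {"method": "apply_moves", "body": {"moves": [[-0.12, 0, -0.04, 0, 0, 0], [-0.35, 0, -0.11, 0, 0, 0], [-0.6, -0.01, -0.25, 0, 0, 0], [-0.85, -0.03, -0.45, 0, 0, 0], [-0.937, -0.037, -0.63, 0, 0, 0], [-0.937, -0.037, -0.63, 0, 0, 0]]}}

```text
time_s: 17.38
tcp_pos: [0.5159, 0.0592, 0.3189]
eef_rot: [-177.9, 74.8, -118.1]
contact_force: [0.9, 0.4, -1.8]
gripper_width: 0.0406
```

Run:
```python
from go import *
R=readR(60,1,-1); tell(R,tcp([.42,-.1,.36],R),10)
```

```text
path q [ -48.   24.   -6.  -72. -118.  -56.] bad 0
t 17.375 q [-31.3   8.4 -18.6 -76.  -84.1  26.9] row [0.029, 0.029, -0.895, -0.263, -0.0, 0.971] rows>= 8.5
```

>>> {"method": "apply_moves", "body": {"moves": [[0.029, 0.029, -0.895, -0.263, 0, 0.971], [0.029, 0.029, -0.895, -0.263, 0, 0.971], [0.029, 0.029, -0.895, -0.263, 0, 0.971], [0.029, 0.029, -0.895, -0.263, 0, 0.971], [0.029, 0.029, -0.895, -0.263, 0, 0.971], [0.029, 0.029, -0.895, -0.263, 0, 0.971], [0.029, 0.029, -0.895, -0.263, 0, 0.971], [0.029, 0.029, -0.895, -0.263, 0, 0.971], [0.029, 0.029, -0.895, -0.263, 0, 0.971], [0.029, 0.029, -0.895, -0.263, 0, 0.971], [0.029, 0.029, -0.895, -0.263, 0, 0.971], [0.029, 0.029, -0.895, -0.263, 0, 0.971]]}}

```text
time_s: 18.88
tcp_pos: [0.4232, -0.0883, 0.3601]
eef_rot: [90.0, 0.1, 165.1]
contact_force: [0.0, -0.1, -1.8]
gripper_width: 0.0405
```

Run:
```python
from go import *
from plant import imaging
from meas import candle
for n in("scene","top"):
    p,d=imaging.capture(n); cv2.imwrite(f"pics/{n}8.png",p); np.savez(f"pics/{n}8.npz",p=p,d=d)
    if n=="scene": cv2.imwrite("pics/z8.png",cv2.resize(p[100:220,310:410],None,fx=5,fy=5,interpolation=cv2.INTER_CUBIC))
candle("top",np.load("pics/top8.npz"),(295,375,200,320),.33)
R=placeR(75.7,-1);s,R0,p0=st(False); w=Ro.from_matrix(R0.T@R).as_rotvec()
g=np.array([.468,.327,.16])+.006*np.array([.247,.969,0])
print(g)
tell(R,tcp(g,R),16)
for f in (1/3,.5):
    tell(R0@Ro.from_rotvec(w*f).as_matrix(),p0+f*(tcp(g+[0,0,.1],R)-p0))
```

```text
top 2118 axis [-0.838  0.545  0.005] ends [ 0.4816 -0.148   0.3768] [ 0.329  -0.0488  0.3778] len 0.1819
[0.469482 0.332814 0.16    ]
path q [ 58.  22. -11.   5. -71. -74.] bad 0
t 18.975 q [ -48.2   23.9   -5.9  -71.9 -118.4  -55.5] row [0.32, -1.058, 2.079, 0.887, 0.896, -0.689] rows>= 12.1
path q [ -17.   13.   -2.  -53. -103.  -48.] bad 0
t 18.975 q [ -48.2   23.9   -5.9  -71.9 -118.4  -55.5] row [0.107, -0.186, 0.693, 0.296, 0.299, -0.23] rows>= 4.0
path q [  3.   9.  -2. -41. -94. -51.] bad 0
t 18.975 q [ -48.2   23.9   -5.9  -71.9 -118.4  -55.5] row [0.16, -0.279, 1.04, 0.444, 0.448, -0.345] rows>= 6.0
```

View pics/z8.png

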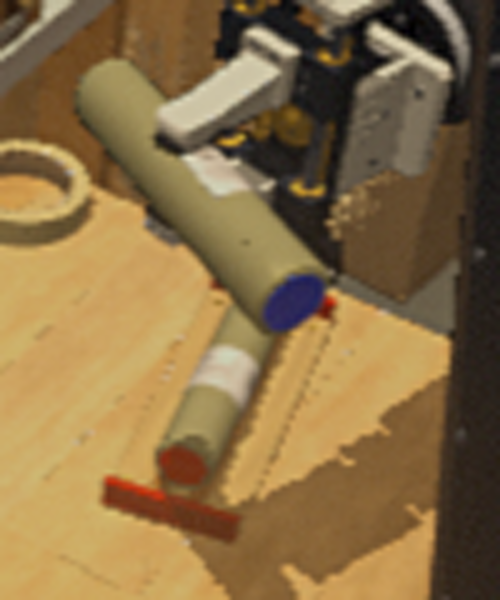

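>>> {"method": "apply_moves", "body": {"moves": [[0.15, -0.27, 0.98, 0.444, 0.448, -0.345], [0.15, -0.27, 0.98, 0.444, 0.448, -0.345], [0.15, -0.27, 0.98, 0.444, 0.448, -0.345], [0.15, -0.27, 0.98, 0.444, 0.448, -0.345], [0.15, -0.27, 0.98, 0.444, 0.448, -0.345], [0.15, -0.27, 0.98, 0.444, 0.448, -0.345], [0.15, -0.27, 0.98, 0.444, 0.448, -0.345], [0.15, -0.27, 0.98, 0.444, 0.448, -0.345]]}}

```text
time_s: 19.98
tcp_pos: [0.444, 0.1093, 0.306]
eef_rot: [138.3, 12.3, -146.3]
contact_force: [0.4, -0.6, -2.8]
gripper_width: 0.0405
```

Run:
```python
from go import *
R=placeR(75.7,-1); g=np.array([.4695,.3328,.20]); tell(R,tcp(g,R),10)
```

```text
path q [ 58.  20.  -9.   5. -76. -74.] bad 0
t 19.975 q [  1.3   9.4  -1.5 -40.5 -94.5 -50.5] row [-0.572, 0.149, 1.108, 0.445, 0.449, -0.344] rows>= 6.1
```

>>> {"method": "apply_moves", "body": {"moves": [[-0.52, 0.13, 1, 0.445, 0.449, -0.344], [-0.52, 0.13, 1, 0.445, 0.449, -0.344], [-0.52, 0.13, 1, 0.445, 0.449, -0.344], [-0.52, 0.13, 1, 0.445, 0.449, -0.344], [-0.52, 0.13, 1, 0.445, 0.449, -0.344], [-0.52, 0.13, 1, 0.445, 0.449, -0.344], [-0.52, 0.13, 1, 0.445, 0.449, -0.344], [-0.52, 0.13, 1, 0.445, 0.449, -0.344]]}}

```text
time_s: 20.98
tcp_pos: [0.467, 0.3068, 0.198]
eef_rot: [179.9, -15.1, -104.5]
contact_force: [-0.2, -0.2, -1.8]
gripper_width: 0.0403
```

Run:
```python
from go import *
R=placeR(75.7,-1); g=np.array([.4695,.3328,.064]); tell(R,tcp(g,R),10)
```

```text
path q [ 58.  28. -17.   5. -60. -75.] bad 0
t 20.975 q [ 56.7  18.5  -9.9   4.8 -76.  -73. ] row [-0.299, 0.019, 0.673, 0.002, -0.002, -0.002] rows>= 2.4
```

>>> {"method": "apply_moves", "body": {"moves": [[-0.12, 0.019, 0.15, 0, 0, 0], [-0.22, 0.019, 0.38, 0, 0, 0], [-0.28, 0.019, 0.58, 0, 0, 0], [-0.299, 0.019, 0.673, 0, 0, 0], [-0.299, 0.019, 0.673, 0, 0, 0]]}}

```text
time_s: 21.6
tcp_pos: [0.4688, 0.3272, 0.0513]
eef_rot: [179.7, -15.3, -104.7]
contact_force: [0.4, -0.8, -1.2]
gripper_width: 0.0406
```

Run:
```python
from go import *
from plant import imaging
R=placeR(75.7,-1); g=np.array([.4695,.3328,.0345]); tell(R,tcp(g,R),4)
n="wrist";i=imaging.camera_info(n)
p,d=imaging.capture(n); cv2.imwrite(f"pics/{n}9.png",p); np.savez(f"pics/{n}9.npz",p=p,d=d,T=i["T"])
P=cloud(d,i,i["T"]);a=np.array([.247,.969]);c=np.array([.468,.327]);b=np.array([.969,-.247])
for v in (22,30,60,150): 
    x=P[v,282]; print(v,x.round(3),"along",((x[:2]-c)@a).round(4))
B,G,Rr=[p[...,k].astype(int) for k in range(3)]
m=(B>Rr+15)&(B>G+10)&(P[...,2]>.02)&(P[...,2]<.03); Q=P[m]; print(len(Q),"plate along",((Q[:,:2]-c)@a).mean(),"across",np.percentile((Q[:,:2]-c)@b,[1,99]))
for v in(60,130):
    X=P[v,230:340];X=X[X[:,2]>.07]; y=(X[:,:2]-c)@b; f=np.polyfit(y,X[:,2],2); print("apex across",-f[1]/2/f[0],"edges",y.min(),y.max())
```

```text
path q [ 58.  30. -18.   5. -56. -76.] bad 0
t 21.6 q [ 57.5  27.9 -16.8   5.  -60.  -75.3] row [-0.049, 0.003, 0.133, 0.004, -0.003, -0.005] rows>= 0.5
22 [0.443 0.232 0.083] along -0.0981
30 [0.444 0.235 0.083] along -0.095
60 [0.447 0.247 0.083] along -0.0824
150 [0.456 0.282 0.083] along -0.0464
756 plate along -0.1178622679118574 across [-0.04488193  0.04391992]
apex across -0.00021600498470129997 edges -0.018987757836036623 0.018629542472083104
apex across -3.054035558264972e-05 edges -0.017969298010383616 0.019396292593972957
```

View pics/wrist9.png

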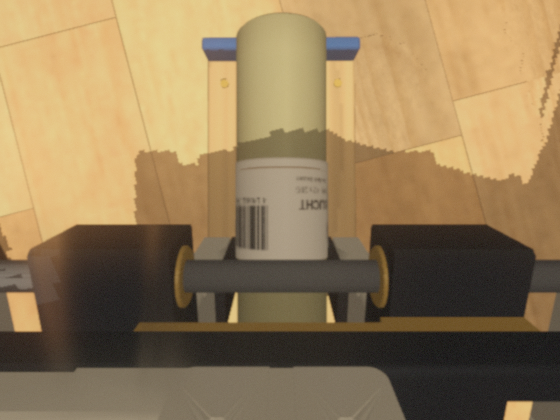

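The candle is centred and aligned over the blue cradle: it sits at columns 238–327 and the end plate at 203–360. Now I lower it.

>>> {"method": "apply_moves", "body": {"moves": [[-0.018, 0.001, 0.05, 0.002, -0.001, -0.002], [-0.033, 0.002, 0.09, 0.004, -0.003, -0.005], [-0.042, 0.003, 0.117, 0.004, -0.003, -0.005], [-0.049, 0.003, 0.132, 0.004, -0.003, -0.005], [-0.049, 0.003, 0.132, 0.004, -0.003, -0.005], [-0.049, 0.003, 0.132, 0.004, -0.003, -0.005]]}}

```text
time_s: 22.4
tcp_pos: [0.4694, 0.331, 0.0246]
eef_rot: [-180.0, -14.9, -104.2]
contact_force: [-0.4, -0.8, -1.3]
gripper_width: 0.0407
```

Run:
```python
from go import *
R=placeR(75.7,-1); g=np.array([.4695,.3328,.0345]); tell(R,tcp(g,R),2)
```

```text
path q [ 58.  30. -18.   5. -56. -76.] bad 0
t 22.4 q [ 57.8  29.7 -18.2   5.5 -56.4 -75.7] row [0.004, 0.002, 0.01, -0.001, 0.001, 0.001] rows>= 0.0
```

>>> {"method": "apply_moves", "body": {"moves": [[0, 0.002, 0.01, 0, 0, 0], [0, 0.002, 0.011, 0, 0, 0], [0, 0.002, 0.011, 0, 0, 0]]}}

```text
time_s: 22.78
tcp_pos: [0.4694, 0.3311, 0.0241]
eef_rot: [-179.9, -14.8, -104.2]
contact_force: [-1.5, -0.7, 9.6]
gripper_width: 0.0404
```

>>> {"method": "apply_moves", "body": {"moves": [[0, 0, 0, 0, 0, 0], [0, 0, 0, 0, 0, 0], [0, 0, 0, 0, 0, 0], [0, 0, 0, 0, 0, 0], [0, 0, 0, 0, 0, 0]], "hand": -0.4}}

```text
time_s: 23.4
tcp_pos: [0.4694, 0.3311, 0.0239]
eef_rot: [-179.9, -14.8, -104.2]
contact_force: [0.1, 0.5, 0.3]
gripper_width: 0.0614
```

>>> {"method": "apply_moves", "body": {"moves": [[0.03, 0, -0.1, 0, 0, 0], [0.09, 0, -0.32, 0, 0, 0], [0.16, 0, -0.58, 0, 0, 0], [0.22, 0, -0.8, 0, 0, 0], [0.24, 0, -0.95, 0, 0, 0], [0.24, 0, -0.95, 0, 0, 0]]}}

```text
time_s: 24.15
tcp_pos: [0.4705, 0.3344, 0.2226]
eef_rot: [-179.8, -14.5, -104.2]
contact_force: [1.3, 0.3, -1.6]
gripper_width: 0.0613
```

Run:
```python
from go import *
from plant import imaging
for n in("wrist","scene","top"):
    i=imaging.camera_info(n)
    p,d=imaging.capture(n); cv2.imwrite(f"pics/{n}10.png",p); np.savez(f"pics/{n}10.npz",p=p,d=d,T=i["T"])
```

```text
(no output)
```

View pics/wrist10.png

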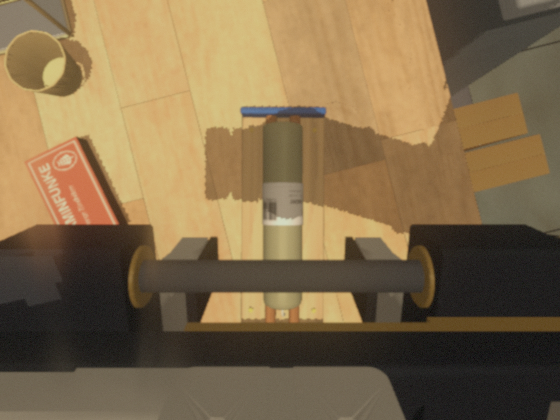

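View pics/scene10.png

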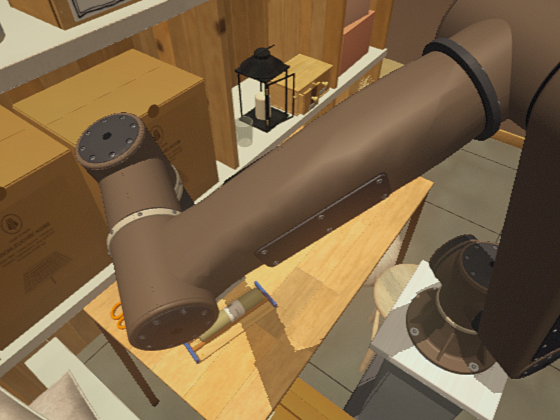

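View pics/top10.png

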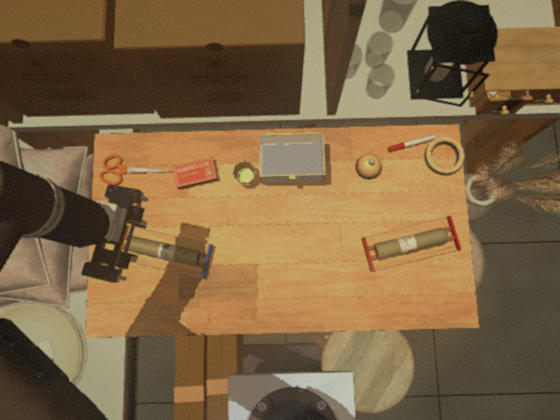

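Run:
```python
from h import *
from plant import imaging
def rep(n,c,ang,cl):
    z=np.load(f"pics/{n}10.npz");i=imaging.camera_info(n);P=cloud(z["d"],i,z["T"]).reshape(-1,3);P=P[~np.isnan(P[:,0])]
    a=np.array([np.cos(np.radians(ang)),np.sin(np.radians(ang))]);b=np.array([-a[1],a[0]]);X=(P[:,:2]-c)@a;Y=(P[:,:2]-c)@b
    m=(abs(X)<.109)&(abs(Y)<.03)&(P[:,2]>.03)&(P[:,2]<.07); print(n,m.sum(),"along",np.percentile(X[m],[.5,99.5]).round(3),"z top",np.percentile(P[m,2],99).round(3))
    t=m&(P[:,2]>.042); print(" yaw/offset",np.polyfit(X[t],Y[t],1).round(4))
rep("top",np.array([.472,-.325]),-77.7,0); rep("wrist",np.array([.468,.327]),75.7,0)
from plant import r,status
print(status.get_state()["contact_force"]); r.close_job()
```

```text
top 1138 along [-0.1    0.085] z top 0.061
 yaw/offset [-0.0024  0.0001]
wrist 6082 along [-0.098  0.085] z top 0.057
 yaw/offset [ 0.0028 -0.0003]
[0.37115373 0.48470312 0.16560972]
the job is handed in; nothing more can be done
```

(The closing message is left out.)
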